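Stand the filter case up, then find the cap's thread hand and hold the cap off

ROBOT

A 7-joint arm with a two-finger parallel gripper is mounted at the origin on the work surface. World frame = base frame: x ahead of the robot, y to its left, z up, the work surface at z = 0. Lengths are in m, angles in rad, forces in N, time in s.
With the tool pointing down it reaches from about 0.4 to 0.85 m from the base axis. Payload 4.5 kg.
Tool frame: the origin (TCP) lies on the centre line of the jaws, within the pads' length; the fingertips stand bot.finger_overhang ahead of it and the grasp point (between the pads) lies 8 mm behind it (bot.finger_overhang is the distance from the TCP to the fingertips, in m); z points along the fingers, y is the line along which they close (so a half turn about z gives the same grasp; the last joint's range is limited). The gripper opens to 88 mm and grips with 3 to 60 N. Pads are 18 mm wide; open, the fingers measure 123 mm over their backs; the gripper's body (75 mm by 187 mm) begins 45 mm behind the grasp point.
Start: joints at [-1.25, 0.689, -0.195, 1.565, 0.157, 0.902, -0.215], TCP at [0.177, 0.6, 0.25] pointing down, gripper open.
Joint ranges: [-3.01, 3.01], [-0.46, 2.08], [-1.47, 1.51], [0.13, 2.56], [-1, 4.14], [0.04, 2.09], [-2.66, 2.66]. Speed limits (rad/s): [2.57, 2.57, 3.14, 3.14, 3.14, 3.14, 3.14].

INTERFACE

Orientations are given as a unit quaternion [w, x, y, z].
In Python, from rig import bot gives the robot as it stands.
- The arm moves only by the shell command python3 drive.py FILE, which reads ROWS from the file FILE. ROWS is a JSON list of rows, 1 to 12 of them, each an object with the fields tx, ty, tz (the shift in shares of 0.8 m (1.0 is 0.8 m)), drx, dry, drz (a rotation vector in a scale on which 1.0 is 180 degrees), finger_gap (the finger opening in m); a field left out counts as zero (the opening has to be given); each row shifts and turns the commanded pose from where the row before left it, along the tool's axes as they then stand; what a row does not reach is not made up. A row lasts 1/12 s, in which the tool goes at most 0.0417 m and 0.125 rad, less where a joint would pass 70% of its speed; a pose out of reach is approached as far as the arm can. The fingers move at their own pace and stop on an object; the grip force is fixed at half the most. Time passes only in rows, so rows that do not move let the fingers close. It prints the time, the measured TCP pose, the force, the opening and the grip force at its end. Shift and turn numbers lie between -1 and 1, and a call with a number outside is refused. Input that does not fit is refused with a message, and nothing moves.
- bot.state(): the state, without advancing time (a new reading comes with each control period).
- bot.capture(name): name is "scene" or "top"; returns a dict with "img" (480x640x3 uint8, red, green, blue), "fx", "fy", "cx", "cy" (pixels), "k1" (the pictures are not rectified: a ray, as slopes to the right and down, at radius r is drawn at 1 + k1 r^2 times it, then the intrinsics apply), "view" (4x4, takes a point from world to camera coordinates). Camera axes: x right, y up, looking along -z (the intrinsics and any distortion apply to the point x, -y, -z); pixel columns grow to the right and rows downward; lengths in m; the calibration is good to about 2 mm. A picture is of the moment at which its call begins. There is no depth.
- bot.close_job(): hands the job in; it is judged then, once.
The state is a dict: "clock": time; "q": joint angles; "joint_velocities": joint speeds; "tau": joint torques, N m; "position": TCP position; "orientation": TCP orientation; "contact_force": force on the tool from outside, world axes, zero at the start; "ft_torque": the same for the moment, N m; "grip_width": finger opening in m; "grip_force": force on a finger pad.
Only numpy, scipy, OpenCV 4.12 (cv2) and the standard library are available. Lean on these libraries where they do the work, as an engineer would, in place of code of your own. Each camera call takes 0.05 s, during which the arm holds its last target. There are 200 camera calls.

TASK

I want to drop a roll into the orange-capped canister, but the blue filter case is lying on its cap: stand the case upright on one of its thin edges on the bare stretch of shelf between the canister rack and the acrylic organiser, set down rather than dropped, and let it go so that it stands by itself. Then unscrew the orange cap: this set mixes ordinary and reverse threads and nothing shows which, so try it one way and, if it will not give, the other. Lift the cap level off its canister and finish while still holding it in the gripper some 8 cm above the canister's mouth; leave everything else as it is.

Things in the scene. Friction and masses are not known exactly. Their poses are not given: they have to be found in the camera images.
- shelf: Fixed ash shelf, 260 x 880 mm, low over the desk. Origin: on the desk under its centre; its flat top is 60 mm above that. y runs along its length, x across it, away from the robot. In its frame the rack stands around y = +75 mm, the organiser around -362 mm, cup, loupe and reel beyond +290 mm.
- shelf_gap (a point): Point on the shelf's top in the middle of the bare stretch between rack and organiser, at y = -205 mm of the shelf's frame. The stretch is about 150 mm wide along y and runs the whole depth of the shelf.
- case: Blue hard plastic lens-filter case, latched shut, a flat box 100 (x) x 64 (y) x 22 (z) mm, about 120 g, starting flat on the orange cap with its long axis within some 0.65 rad of world x. Origin: centre of its large underside; z is its thickness. Standing on a thin edge its z is level.
- case_mid (a point): Centre of the case, 11 mm above its origin along its z.
- rack: Fixed aluminium rack in which four translucent canisters (54 mm across, 105 mm apart along its y: y = -157.5, -52.5, 52.5, 157.5 mm) are held and cannot turn. Origin: centre of its underside, on the shelf. Above it, shoulders lie at 68 mm, mouths at 84 mm, lower edges of closed caps at 70 mm, cap tops at 96 mm.
- cap_orange: Orange screw cap, a ribbed disc 53 mm across, 26 mm high, 40 g, closed on top. Origin: centre of its lower edge; z up along its axis; x points to a short mark on its top. The cap to take off, on any of the four canisters, closed: its x starts along the rack's x.
- cap_grip (a point): Where to grip the orange cap: on its axis, 6 mm below its top. A three-start thread holds it on the neck. The wrong way it stops dead within 2 to 3 degrees (the gripper then slips round it); the right way, clockwise or anticlockwise and different from one start to another, it turns lightly, lifts straight off from about 52 degrees on, and stops again at 78.
- cap_black: Black screw cap, a ribbed disc 53 mm across, 26 mm high, 40 g, closed on top. Origin: centre of its lower edge; z up along its axis; x points to a short mark on its top. Stays on.
- cap_white: White screw cap, a ribbed disc 53 mm across, 26 mm high, 40 g, closed on top. Origin: centre of its lower edge; z up along its axis; x points to a short mark on its top. Stays on.
- cap_green: Green screw cap, a ribbed disc 53 mm across, 26 mm high, 40 g, closed on top. Origin: centre of its lower edge; z up along its axis; x points to a short mark on its top. Stays on.
- organiser: Fixed clear acrylic organiser 120 x 125 x 112 mm, with a pull-out tray above and a tilt-out bin below, both on its front (-x) side. Origin: centre of its underside, on the shelf.
- tray_pull (a point): Pull of the organiser's tray, 95 mm above the shelf; the tray starts up to 25 mm out.
- bin_pull (a point): Pull of the organiser's tilt-out bin, 54 mm above the shelf.
- cup: White ceramic cup, 76 mm across, 82 mm high, loose. Origin: centre of its foot.
- loupe: Black plastic loupe, 42 mm across, 46 mm high, loose. Origin: centre of its underside.
- reel: Stainless film reel, 64 mm across, 42 mm high, lying flat, loose. Origin: centre of its underside.

How it is judged:
By the outcome, as a careful person would: the job done as asked, in the order asked, and still so for the second after the job is handed in, while the arm keeps its last pose, push and grip.
It also fails if it takes over 58 s, if anything falls off the work surface, if the arm or the gripper's body presses on something with over 40 N, if the wrist force passes 120 N, or if a joint passes its speed limit or range.

## Working session

There is one attempt and no reset: what is moved stays moved. The work goes in short steps, Python scripts to look and compute and a shell command to move; the robot and the scene stay as the last step left them, time stands still between calls to the robot, and variables do not carry over. Pictures are saved under pics/ and viewed, at most 10 in all, crops included, and the job is handed in when it is done.

```bash
ls; mkdir -p pics
python3 - <<'E'
from rig import bot
import cv2
s=bot.state(); print(s, bot.finger_overhang)
for n in("scene","top"):
    c=bot.capture(n); cv2.imwrite(f"pics/{n}0.png",c["img"][:,:,::-1]); print(n,{k:v for k,v in c.items() if k!="img"})
E
```

```text
drive.py
pics
rig.py
{'clock': 0.0, 'q': array([-1.25020287,  0.68996679, -0.19451599,  1.56634049,  0.15732588,
        0.90248071, -0.21508552]), 'joint_velocities': array([-0.00046983, -0.00130989,  0.00020727,  0.00080403, -0.00133872,
       -0.00064817,  0.00153984]), 'tau': array([-4.12709496e-04, -5.27563834e+01, -1.26686253e+00, -1.53432584e+01,
       -5.25273127e-02,  6.47589113e-03,  1.76221329e-04]), 'position': array([0.17667826, 0.59887824, 0.24892173]), 'orientation': array([-5.45954672e-05,  1.42848314e-01,  9.89744183e-01, -8.98826355e-04]), 'contact_force': array([ 0.26255873, -0.12519018,  0.71835767]), 'ft_torque': array([ 0.04072771, -0.01673885,  0.04092487]), 'grip_force': 0.0, 'grip_width': 0.08775354120098003} 0.011
scene {'fx': 449.78011332184866, 'fy': 449.78011332184866, 'cx': 317.811762261859, 'cy': 239.48940732480008, 'k1': -0.06052801878650858, 'view': array([[-0.63859577,  0.769264  , -0.02069633,  0.33357424],
       [-0.5379957 , -0.42705818,  0.72676127,  0.23197349],
       [ 0.55023275,  0.47524121,  0.68657827, -1.40546023],
       [ 0.        ,  0.        ,  0.        ,  1.        ]])}
top {'fx': 549.0741660600033, 'fy': 549.0741660600033, 'cx': 317.81858411401214, 'cy': 237.7959892216668, 'k1': -0.14325156024661415, 'view': array([[ 0.02223691, -0.9997124 ,  0.00897952,  0.01549125],
       [ 0.98063958,  0.02355878,  0.19439907, -0.59072914],
       [-0.19455471,  0.00448284,  0.98088142, -1.22550753],
       [ 0.        ,  0.        ,  0.        ,  1.        ]])}
```

View pics/scene0.png

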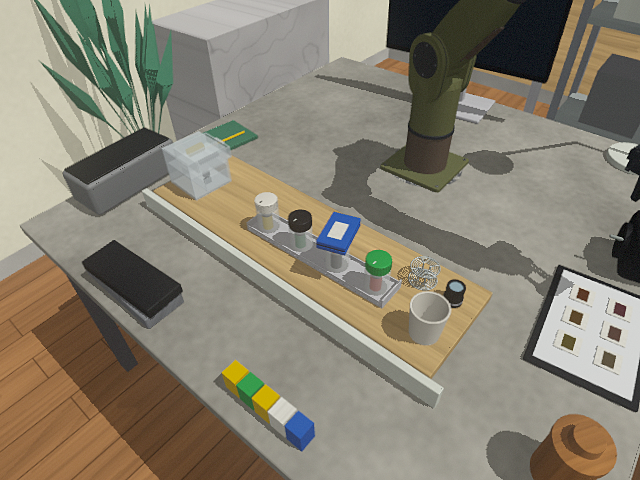

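View pics/top0.png

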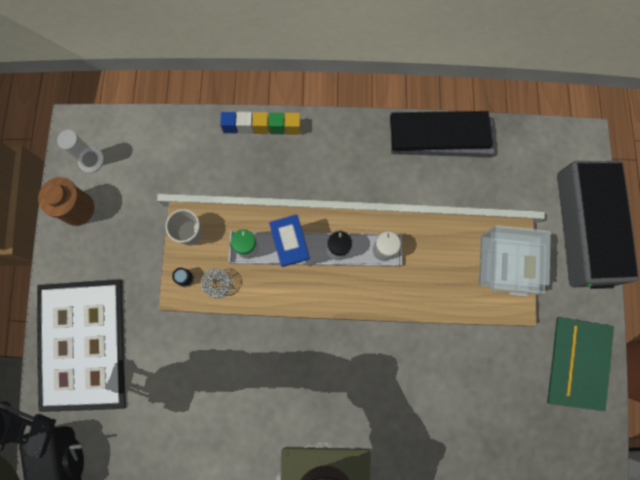

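The views show the blue case at about (290,240) top and (338,232) scene, hiding the orange cap. Green is at (243,242), black at (340,243) and white at (388,244) in top. The gap is at around (440,250) and the organiser at (515,260), and a white rail runs along the shelf's far edge.

```bash
cat > h.py <<'E'
import numpy as np, cv2
from rig import bot
from scipy.spatial.transform import Rotation as R
def ray(c,uv):
    d=np.array([(uv[0]-c["cx"])/c["fx"],(uv[1]-c["cy"])/c["fy"]]); u=d.copy()
    for _ in range(20): u=d/(1+c["k1"]*(u@u))
    V=c["view"]; r=V[:3,:3].T@np.array([u[0],-u[1],-1]); return -V[:3,:3].T@V[:3,3], r/np.linalg.norm(r)
def plane(c,uv,z):
    o,r=ray(c,uv); return o+r*(z-o[2])/r[2]
def tri(a,ua,b,ub):
    A=0;B=0;rs=[ray(a,ua),ray(b,ub)]
    for o,r in rs: P=np.eye(3)-np.outer(r,r);A=A+P;B=B+P@o
    x=np.linalg.solve(A,B); return x,sum(np.linalg.norm((np.eye(3)-np.outer(r,r))@(x-o)) for o,r in rs)
def px(c,p):
    q=c["view"][:3,:3]@p+c["view"][:3,3]; u=np.array([q[0],-q[1]])/-q[2]; u=u*(1+c["k1"]*(u@u))
    return u*c["fx"]+[c["cx"],c["cy"]]
def hsv(c): return cv2.cvtColor(c["img"],cv2.COLOR_RGB2HSV)
def blobs(c,lo,hi,roi,close=0):
    m=cv2.inRange(hsv(c),np.array(lo),np.array(hi)); z=np.zeros_like(m);x0,y0,x1,y1=roi; z[y0:y1,x0:x1]=m[y0:y1,x0:x1]
    if close: z=cv2.morphologyEx(z,cv2.MORPH_CLOSE,np.ones((close,close)))
    return sorted(cv2.findContours(z,0,2)[0],key=cv2.contourArea)[::-1]
E
python3 - <<'E'
from h import *
s,t=bot.capture("scene"),bot.capture("top")
for n,c,r in(("s",s,(300,195,380,270)),("t",t,(255,205,320,275))):
    k=blobs(c,(105,120,40),(130,255,255),r)[0]; h=cv2.convexHull(k)
    print(n,cv2.contourArea(k),cv2.approxPolyDP(h,3,True)[:,0].tolist(),cv2.minAreaRect(k))
    x0,y0,x1,y1=r; cv2.imwrite(f"pics/{n}c.png",cv2.resize(c["img"][y0-10:y1+25,x0-70:x1+90,::-1],None,fx=3.3,fy=3.3,interpolation=cv2.INTER_CUBIC))
for n,c,r in(("s",s,(355,240,400,285)),("t",t,(225,225,262,262))):
    k=blobs(c,(50,120,30),(80,255,255),r)[0]; print("green",n,cv2.boundingRect(k),cv2.minEnclosingCircle(k))
for n,c,r in(("s",s,(280,200,320,240)),("t",t,(325,228,356,260))):
    k=blobs(c,(0,0,0),(180,255,55),r)[0]; print("black",n,cv2.boundingRect(k),cv2.minEnclosingCircle(k))
for n,c,r in(("s",s,(250,185,282,216)),("t",t,(372,228,403,260))):
    k=blobs(c,(0,0,150),(180,60,255),r)[0]; print("white",n,cv2.boundingRect(k),cv2.minEnclosingCircle(k))
m=cv2.inRange(hsv(t),np.array((8,60,90)),np.array((25,200,255))); m[:190]=0;m[330:]=0;m[:,:150]=0;m[:,552:]=0
k=sorted(cv2.findContours(m,0,2)[0],key=cv2.contourArea)[-1]
q=cv2.approxPolyDP(cv2.convexHull(k),4,True)[:,0]; print(q.tolist(),[plane(t,u,.06).round(3).tolist() for u in q])
m=cv2.inRange(hsv(s),np.array((8,60,90)),np.array((25,200,255))); m[:150]=0;m[385:]=0;m[:,:140]=0;m[:,495:]=0
k=sorted(cv2.findContours(m,0,2)[0],key=cv2.contourArea)[-1]
q=cv2.approxPolyDP(cv2.convexHull(k),4,True)[:,0]; print(q.tolist(),[plane(s,u,.06).round(3).tolist() for u in q])
a=cv2.imread("pics/sc.png");b=cv2.imread("pics/tc.png"); 
w=min(a.shape[1],b.shape[1]);cv2.imwrite("pics/both.png",cv2.resize(np.vstack([a[:,:w],b[:,:w]]),None,fx=.85,fy=.85)[:600,:800])
E
```

```text
s 1110.5 [[334, 212], [360, 219], [344, 254], [317, 247], [317, 239]] ((338.0373840332031, 232.5195770263672), (31.341564178466797, 45.177406311035156), 27.645973205566406)
t 1261.5 [[296, 215], [308, 258], [282, 265], [270, 223]] ((288.9622497558594, 240.36795043945312), (45.741065979003906, 29.669878005981445), 74.05460357666016)
green s (366, 250, 26, 26) ((378.474365234375, 262.0299072265625), 13.829473495483398)
green t (232, 231, 23, 23) ((242.76315307617188, 241.65789794921875), 11.817331314086914)
black s (289, 210, 23, 22) ((299.9409484863281, 220.1299285888672), 12.083982467651367)
black t (328, 232, 24, 24) ((339.5, 243.3333282470703), 12.00125503540039)
white s (254, 192, 25, 24) ((266.7195129394531, 205.71951293945312), 14.607523918151855)
white t (372, 231, 28, 24) ((384.74591064453125, 243.0901641845703), 14.585304260253906)
[[168, 204], [532, 218], [536, 323], [161, 310]] [[0.663, 0.388, 0.06], [0.651, -0.487, 0.06], [0.399, -0.485, 0.06], [0.412, 0.386, 0.06]]
[[153, 190], [232, 155], [491, 295], [430, 378]] [[0.647, -0.492, 0.06], [0.39, -0.448, 0.06], [0.419, 0.394, 0.06], [0.671, 0.39, 0.06]]
```

View pics/both.png

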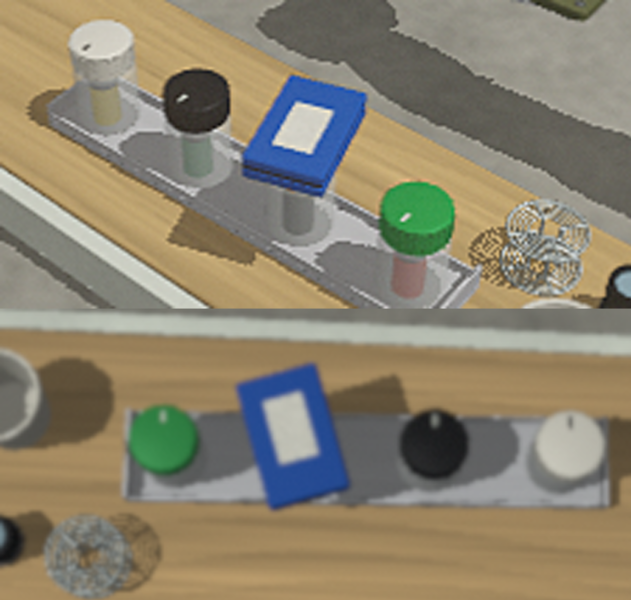

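The crops show the case top face corners in scene px (336,212.5), (360.5,219.6), (344.4,249.2) and (317.7,239.2), matching top px (308,258), (282,265), (270,223) and (296,215). The case lies askew, third from the right in top, between green and black.

```bash
cat >> h.py <<'E'
def tostep(p,Rt):
    """translation (tool axes) and rotvec from current measured pose to p,Rt"""
    st=bot.state(); w,x,y,z=st["orientation"]; R0=R.from_quat([x,y,z,w])
    return R0.inv().apply(p-st["position"]).round(4), (R0.inv()*Rt).as_rotvec().round(4)
def down(yaw,tilt=0): # closing axis tool y at world yaw from +y; tilt>0 points toward -x
    return R.from_euler('z',yaw)*R.from_matrix(np.array([[-1,0,0],[0,1,0],[0,0,-1.]]).T)*R.from_euler('y',tilt)
E
python3 - <<'E'
from h import *
s,t=bot.capture("scene"),bot.capture("top")
S=[(336,212.5),(360.5,219.6),(344.4,249.2),(317.7,239.2)];T=[(308,258),(282,265),(270,223),(296,215)]
P=[]
for a,b in zip(S,T):
    x,e=tri(s,a,t,b);P.append(x);print(x.round(4),round(e,4))
P=np.array(P);c=P.mean(0);d=(P[2]+P[3]-P[0]-P[1])/2;print("case top centre",c,"len",np.linalg.norm(d),"wid",np.linalg.norm((P[1]+P[2]-P[0]-P[3])/2),"yaw",np.arctan2(d[1],d[0]))
Q=[plane(t,b,c[2])for b in T];d=(Q[2]+Q[3]-Q[0]-Q[1])/2;print("top-only centre",np.mean(Q,0),np.arctan2(d[1],d[0]))
for n,a,b in(("g",(379.5,260),(243,241.7)),("b",(300,218),(339.7,243)),("w",(267,201.5),(388.5,243.5))):
    x,e=tri(s,a,t,b);print(n,x.round(4),round(e,4),plane(t,b,.15).round(4))
# gap: nearest obstacles & shelf heights
for n,a,b in(("shelf front +y",(491,295),(161,310)),("org/shelf back -y",(153,190),(532,218))): print(n,tri(s,a,t,b))
print("gap px",px(t,np.array([.528,-.255,.06])),px(s,np.array([.528,-.255,.06])))
E
```

```text
[0.5212 0.0515 0.1776] 0.0053
[0.5055 0.1056 0.1757] 0.0049
[0.5963 0.1333 0.1741] 0.0022
[0.6131 0.0782 0.1817] 0.0027
case top centre [0.55903657 0.09218629 0.17727644] len 0.09529658447922443 wid 0.05717228052302868 yaw 0.28952546649881533
top-only centre [0.5601435  0.09056657 0.17727644] 0.3022102877946482
g [0.5584 0.1928 0.1509] 0.0035 [0.5594 0.1914 0.15  ]
b [ 0.5606 -0.0171  0.1518] 0.0021 [ 0.5616 -0.018   0.15  ]
w [ 0.5615 -0.122   0.148 ] 0.0058 [ 0.563 -0.124  0.15 ]
shelf front +y (array([0.41146868, 0.39084343, 0.05080728]), np.float64(0.004448305142351445))
org/shelf back -y (array([ 0.64986194, -0.48492162,  0.0652846 ]), np.float64(0.0005772171432623686))
gap px [439.07482366 266.66051501] [242.31264681 201.77250428]
```

Run:
```python
from h import *
Rg=down(.296,.7); print(Rg.as_matrix().round(2)); p=np.array([.560,.091,.167])
print(tostep(p,Rg))
t=bot.capture("top"); print("org edge", plane(t,(481,230),.172),plane(t,(487,292),.155), "rail",plane(t,(350,205),.06))
```

```text
[[-0.73 -0.29 -0.62]
 [-0.22  0.96 -0.19]
 [ 0.64  0.   -0.76]]
(array([-0.5113, -0.3791,  0.0827]), array([ 0.2034,  0.6797, -0.5587]))
org edge [ 0.59327861 -0.32327277  0.172     ] [ 0.46069035 -0.33745064  0.155     ] rail [ 0.67068202 -0.0451832   0.06      ]
```

The manual's scale: shifts go in shares of 0.8 m and turns go in shares of 180 degrees. Converting my numbers, 0.085 rad / 3.1416 = 0.0271.

```bash
echo '[{"drx":0.0081,"dry":0.0271,"drz":-0.0222,"finger_gap":0.088},{"drx":0.0081,"dry":0.0271,"drz":-0.0222,"finger_gap":0.088},{"drx":0.0081,"dry":0.0271,"drz":-0.0222,"finger_gap":0.088},{"drx":0.0081,"dry":0.0271,"drz":-0.0222,"finger_gap":0.088},{"drx":0.0081,"dry":0.0271,"drz":-0.0222,"finger_gap":0.088},{"drx":0.0081,"dry":0.0271,"drz":-0.0222,"finger_gap":0.088},{"drx":0.0081,"dry":0.0271,"drz":-0.0222,"finger_gap":0.088},{"drx":0.0081,"dry":0.0271,"drz":-0.0222,"finger_gap":0.088},{"finger_gap":0.088}]' > m.json && python3 drive.py m.json
python3 - <<'E'
from h import *
Rg=down(.296,.7); z=Rg.as_matrix()[:,2]; p=np.array([.560,.091,.167])-z*.07
d,r=tostep(p,Rg);print(d,r,bot.state()["q"].round(2))
E
```

```text
clock: 1.1
position: [0.1801, 0.5989, 0.2453]
orientation: [-0.341, -0.136, 0.929, -0.052]
contact_force: [0.6, -0.3, -0.8]
grip_width: 0.0883
grip_force: 0.0
[-0.2174 -0.5956 -0.1497] [-0.0001 -0.004  -0.0048] [-0.87  1.02 -0.61  1.14 -0.08  1.48  0.56]
```

In the tool's units: -0.035 m / 0.8 = -0.0438, -0.0128 m / 0.8 = -0.016.

```bash
echo '[{"tx":-0.016,"ty":-0.0438,"tz":-0.011,"finger_gap":0.088},{"tx":-0.016,"ty":-0.0438,"tz":-0.011,"finger_gap":0.088},{"tx":-0.016,"ty":-0.0438,"tz":-0.011,"finger_gap":0.088},{"tx":-0.016,"ty":-0.0438,"tz":-0.011,"finger_gap":0.088},{"tx":-0.016,"ty":-0.0438,"tz":-0.011,"finger_gap":0.088},{"tx":-0.016,"ty":-0.0438,"tz":-0.011,"finger_gap":0.088},{"tx":-0.016,"ty":-0.0438,"tz":-0.011,"finger_gap":0.088},{"tx":-0.016,"ty":-0.0438,"tz":-0.011,"finger_gap":0.088},{"tx":-0.016,"ty":-0.0438,"tz":-0.011,"finger_gap":0.088},{"tx":-0.016,"ty":-0.0438,"tz":-0.011,"finger_gap":0.088},{"tx":-0.016,"ty":-0.0438,"tz":-0.011,"finger_gap":0.088},{"finger_gap":0.088}]' > m.json && python3 drive.py m.json
python3 - <<'E'
from h import *
Rg=down(.296,.7); z=Rg.as_matrix()[:,2]; p=np.array([.560,.091,.167])-z*.07
d,r=tostep(p,Rg);print(d,r,bot.state()["q"].round(2))
E
```

```text
clock: 2.1
position: [0.4577, 0.2734, 0.2318]
orientation: [-0.336, -0.131, 0.931, -0.053]
contact_force: [-0.1, -1.4, -0.9]
grip_width: 0.088
grip_force: 0.0
[-0.0795 -0.203  -0.0488] [ 0.0002  0.0062 -0.016 ] [-0.3   0.98 -0.54  1.26  0.15  1.63  1.04]
```

In the tool's units: -0.0338 m / 0.8 = -0.0423, -0.0132 m / 0.8 = -0.0165, -0.004 rad / 3.1416 = -0.0013.

```bash
echo '[{"tx":-0.0165,"ty":-0.0423,"tz":-0.0101,"drz":-0.0013,"finger_gap":0.088},{"tx":-0.0165,"ty":-0.0423,"tz":-0.0101,"drz":-0.0013,"finger_gap":0.088},{"tx":-0.0165,"ty":-0.0423,"tz":-0.0101,"dry":0.001,"drz":-0.0013,"finger_gap":0.088},{"tx":-0.0165,"ty":-0.0423,"tz":-0.0101,"dry":0.001,"drz":-0.0013,"finger_gap":0.088},{"tx":-0.0165,"ty":-0.0423,"tz":-0.0101,"finger_gap":0.088},{"tx":-0.0165,"ty":-0.0423,"tz":-0.0101,"finger_gap":0.088},{"finger_gap":0.088},{"finger_gap":0.088}]' > m.json && python3 drive.py m.json
python3 - <<'E'
from h import *
Rg=down(.296,.7); z=Rg.as_matrix()[:,2]; p=np.array([.560,.091,.167])+z*.008
d,r=tostep(p,Rg);print(d,r,bot.state()["q"].round(2))
s=bot.capture("scene");cv2.imwrite("pics/pre.png",cv2.resize(s["img"][100:320,200:460,::-1],None,fx=2.5,fy=2.5))
E
```

```text
clock: 2.77
position: [0.6005, 0.1134, 0.2172]
orientation: [-0.341, -0.143, 0.928, -0.048]
contact_force: [-1.0, 0.7, -0.4]
grip_width: 0.0882
grip_force: 0.0
[ 0.0022 -0.0097  0.0755] [ 0.0013 -0.0035  0.0111] [-0.11  1.12 -0.48  0.9   0.32  1.9   1.37]
```

View pics/pre.png

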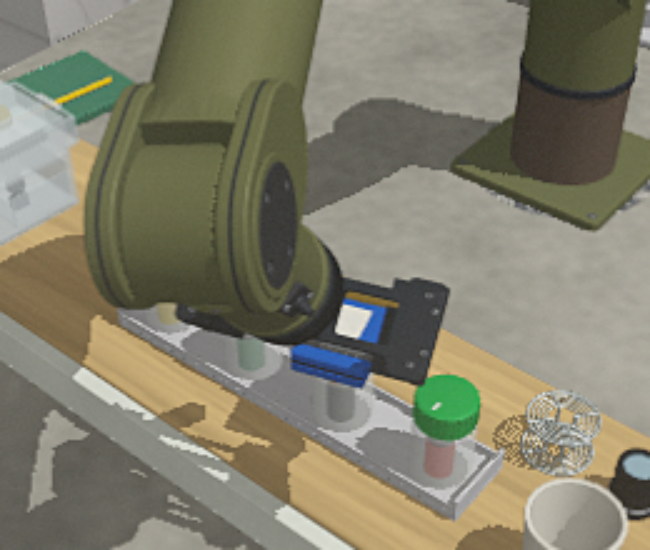

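The gripper straddles the case (blue at about (335,340) in the crop), roughly aligned. I'll recentre and move in.

In the tool's units: 0.0155 m / 0.8 = 0.0194, -0.0097 m / 0.8 = -0.0121, 0.011 rad / 3.1416 = 0.0035.

```bash
echo '[{"tx":0.0028,"ty":-0.0121,"dry":-0.0011,"drz":0.0035,"finger_gap":0.088},{"tz":0.0188,"finger_gap":0.088},{"tz":0.0188,"finger_gap":0.088},{"tz":0.0188,"finger_gap":0.088},{"tz":0.0188,"finger_gap":0.088},{"tz":0.0194,"finger_gap":0.088},{"finger_gap":0.088},{"finger_gap":0.088}]' > m.json && python3 drive.py m.json
python3 - <<'E'
from h import *
Rg=down(.296,.7); z=Rg.as_matrix()[:,2]; p=np.array([.560,.091,.167])+z*.008
d,r=tostep(p,Rg);print(d,r,bot.state()["q"].round(2))
E
```

```text
clock: 3.48
position: [0.5538, 0.0912, 0.1618]
orientation: [-0.341, -0.141, 0.928, -0.05]
contact_force: [0.0, -0.0, 0.8]
grip_width: 0.0884
grip_force: 0.0
[-0.0011 -0.002   0.0002] [-0.0004 -0.0029  0.0062] [-0.06  1.1  -0.49  1.17  0.33  1.67  1.32]
```

Close the fingers.

In the tool's units: -0.002 m / 0.8 = -0.0025, 0.006 rad / 3.1416 = 0.0019.

```bash
echo '[{"ty":-0.0025,"drz":0.0019,"finger_gap":0.075},{"finger_gap":0.066},{"finger_gap":0.05},{"finger_gap":0.05},{"finger_gap":0.05},{"finger_gap":0.05}]' > m.json && python3 drive.py m.json
python3 - <<'E'
from h import *
# up step in tool axes
st=bot.state(); w,x,y,z=st["orientation"]; print(R.from_quat([x,y,z,w]).inv().apply([0,0,.1]).round(4))
E
```

```text
clock: 3.98
position: [0.5555, 0.0892, 0.1614]
orientation: [-0.34, -0.138, 0.929, -0.05]
contact_force: [0.7, 1.2, 1.6]
grip_width: 0.064
grip_force: 30.0
[ 0.0645  0.     -0.0764]
```

In the tool's units: -0.0191 m / 0.8 = -0.0239, 0.0161 m / 0.8 = 0.0201.

```bash
echo '[{"tx":0.0081,"tz":-0.0095,"finger_gap":0.05},{"tx":0.0161,"tz":-0.0191,"finger_gap":0.05},{"tx":0.0201,"tz":-0.0239,"finger_gap":0.05},{"tx":0.0201,"tz":-0.0239,"finger_gap":0.05},{"tx":0.0201,"tz":-0.0239,"finger_gap":0.05},{"finger_gap":0.05}]' > m.json && python3 drive.py m.json
python3 - <<'E'
from h import *
st=bot.state(); w,x,y,z=st["orientation"];M=R.from_quat([x,y,z,w])
Rp=R.from_euler('z',-.29)*M*R.from_euler('y',-np.pi/2)
s=bot.capture("scene");cv2.imwrite("pics/lift.png",cv2.resize(s["img"][100:320,200:460,::-1],None,fx=2.5,fy=2.5))
print(M.inv().apply([-.09,-.319,0]).round(4)); print(tostep(np.array([.47,-.228,.25]),Rp),Rp.as_matrix().round(3)); print(M.as_matrix().round(3))
E
```

```text
clock: 4.48
position: [0.5566, 0.0898, 0.271]
orientation: [-0.337, -0.138, 0.93, -0.05]
contact_force: [1.5, -0.3, -0.5]
grip_width: 0.0639
grip_force: 30.0
[ 0.1373 -0.2792  0.1143]
(array([ 0.1219, -0.2788,  0.1263]), array([ 0.0283, -1.5611,  0.3212])) [[-0.64  -0.004  0.768]
 [-0.002  1.     0.004]
 [-0.768  0.    -0.64 ]]
[[-0.735 -0.29  -0.613]
 [-0.223  0.957 -0.185]
 [ 0.64   0.    -0.768]]
```

View pics/lift.png

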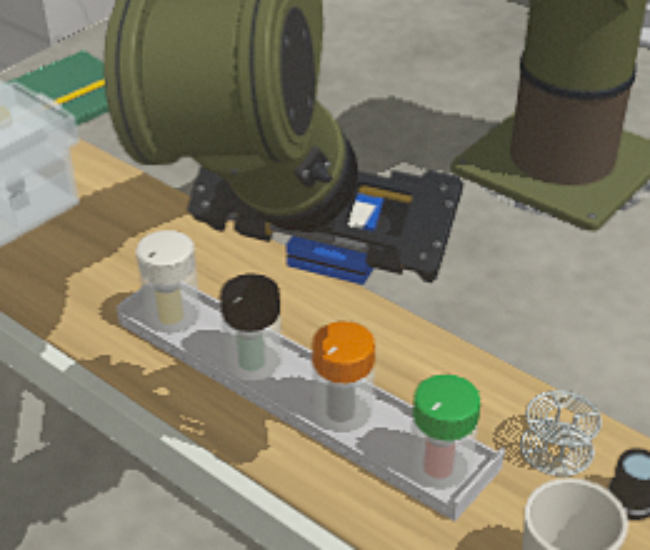

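Lifted. The orange cap shows at (343,350) in the crop and is undisturbed, and the case is held level. Now I'll rotate it to standing.

In the tool's units: -0.1115 rad / 3.1416 = -0.0355.

```bash
echo '[{"drx":0.0006,"dry":-0.0355,"drz":0.0073,"finger_gap":0.05},{"drx":0.0006,"dry":-0.0355,"drz":0.0073,"finger_gap":0.05},{"drx":0.0006,"dry":-0.0355,"drz":0.0073,"finger_gap":0.05},{"drx":0.0006,"dry":-0.0355,"drz":0.0073,"finger_gap":0.05},{"drx":0.0006,"dry":-0.0355,"drz":0.0073,"finger_gap":0.05},{"drx":0.0006,"dry":-0.0355,"drz":0.0073,"finger_gap":0.05},{"drx":0.0006,"dry":-0.0355,"drz":0.0073,"finger_gap":0.05},{"drx":0.0006,"dry":-0.0355,"drz":0.0073,"finger_gap":0.05},{"drx":0.0006,"dry":-0.0355,"drz":0.0073,"finger_gap":0.05},{"drx":0.0006,"dry":-0.0355,"drz":0.0073,"finger_gap":0.05},{"drx":0.0006,"dry":-0.0355,"drz":0.0073,"finger_gap":0.05},{"finger_gap":0.05}]' > m.json && python3 drive.py m.json
python3 - <<'E'
from h import *
Rp=down(0,.695-np.pi/2); p=np.array([.47,-.228,.24])
print(tostep(p,Rp),bot.state()["q"].round(2))
E
```

```text
clock: 5.53
position: [0.5612, 0.0815, 0.2657]
orientation: [0.216, -0.043, 0.975, -0.03]
contact_force: [-0.4, -0.2, -1.6]
grip_width: 0.0641
grip_force: 30.0
(array([ 0.1232, -0.2993, -0.0034]), array([-0.0169, -0.4395,  0.1043])) [-0.25  0.48 -0.1   2.12  1.04  0.26  0.35]
```

In the tool's units: -0.0333 m / 0.8 = -0.0416, 0.0137 m / 0.8 = 0.0171.

```bash
echo '[{"tx":0.0171,"ty":-0.0416,"finger_gap":0.05},{"tx":0.0171,"ty":-0.0416,"finger_gap":0.05},{"tx":0.0171,"ty":-0.0416,"finger_gap":0.05},{"tx":0.0171,"ty":-0.0416,"finger_gap":0.05},{"tx":0.0171,"ty":-0.0416,"finger_gap":0.05},{"tx":0.0171,"ty":-0.0416,"finger_gap":0.05},{"tx":0.0171,"ty":-0.0416,"finger_gap":0.05},{"tx":0.0171,"ty":-0.0416,"finger_gap":0.05},{"tx":0.0171,"ty":-0.0416,"finger_gap":0.05},{"finger_gap":0.05},{"finger_gap":0.05}]' > m.json && python3 drive.py m.json
python3 - <<'E'
from h import *
Rp=down(0,.695-np.pi/2); p=np.array([.47,-.228,.24])
print(tostep(p,Rp),bot.state()["q"].round(2))
E
```

```text
clock: 6.45
position: [0.4826, -0.2015, 0.239]
orientation: [0.216, -0.038, 0.975, -0.03]
contact_force: [0.6, 1.0, -0.1]
grip_width: 0.0635
grip_force: 30.0
(array([ 0.0132, -0.0257, -0.0051]), array([-0.0222, -0.4386,  0.0953])) [ 0.61  0.5  -0.34  2.26  2.    0.06 -0.  ]
```

In the tool's units: -0.0064 m / 0.8 = -0.008, 0.0033 m / 0.8 = 0.0041, -0.0731 rad / 3.1416 = -0.0233.

```bash
echo '[{"tx":0.0041,"ty":-0.008,"tz":-0.0016,"drx":-0.0012,"dry":-0.0233,"drz":0.0051,"finger_gap":0.05},{"tx":0.0041,"ty":-0.008,"tz":-0.0016,"drx":-0.0012,"dry":-0.0233,"drz":0.0051,"finger_gap":0.05},{"tx":0.0041,"ty":-0.008,"tz":-0.0016,"drx":-0.0012,"dry":-0.0233,"drz":0.0051,"finger_gap":0.05},{"tx":0.0041,"ty":-0.008,"tz":-0.0016,"drx":-0.0012,"dry":-0.0233,"drz":0.0051,"finger_gap":0.05},{"drx":-0.0012,"dry":-0.0233,"drz":0.0051,"finger_gap":0.05},{"drx":-0.0012,"dry":-0.0233,"drz":0.0051,"finger_gap":0.05},{"finger_gap":0.05},{"finger_gap":0.05}]' > m.json && python3 drive.py m.json
python3 - <<'E'
from h import *
Rp=down(0,.695-np.pi/2); p=np.array([.47,-.228,.24])
print(tostep(p,Rp),bot.state()["q"].round(2))
E
```

```text
clock: 7.12
position: [0.4702, -0.2167, 0.2307]
orientation: [0.385, -0.011, 0.923, -0.001]
contact_force: [0.2, 0.3, -0.9]
grip_width: 0.0638
grip_force: 30.0
(array([-0.0062, -0.0114, -0.0068]), array([ 0.0084, -0.0858,  0.0204])) [ 1.24  0.87 -1.17  2.5   2.55  0.71 -0.35]
```

Run:
```python
from h import *
Rp=down(0,.695-np.pi/2); p=np.array([.49,-.222,.20])
print(tostep(p,Rp))
```

```text
(array([ 0.008 , -0.0054,  0.0356]), array([ 0.0084, -0.0858,  0.0204]))
```

In the tool's units: 0.0089 m / 0.8 = 0.0111, 0.002 m / 0.8 = 0.0025, -0.0286 rad / 3.1416 = -0.0091.

```bash
echo '[{"tx":0.0025,"ty":-0.0018,"tz":0.0111,"finger_gap":0.05},{"tx":0.0025,"ty":-0.0018,"tz":0.0111,"finger_gap":0.05},{"tx":0.0025,"ty":-0.0018,"tz":0.0111,"drx":0.0009,"dry":-0.0091,"drz":0.0022,"finger_gap":0.05},{"tx":0.0025,"ty":-0.0018,"tz":0.0111,"drx":0.0009,"dry":-0.0091,"drz":0.0022,"finger_gap":0.05},{"drx":0.0009,"dry":-0.0091,"drz":0.0022,"finger_gap":0.05},{"finger_gap":0.05},{"finger_gap":0.05}]' > m.json && python3 drive.py m.json
python3 - <<'E'
from h import *
Rp=down(0,.695-np.pi/2); p=np.array([.49,-.222,.20])
print(tostep(p,Rp),bot.state()["q"].round(2))
s=bot.capture("scene");cv2.imwrite("pics/stand.png",cv2.resize(s["img"][80:260,130:350,::-1],None,fx=2.7,fy=2.7))
E
```

```text
clock: 7.7
position: [0.4914, -0.2227, 0.201]
orientation: [0.425, -0.001, 0.905, -0.002]
contact_force: [0.4, 0.6, -0.1]
grip_width: 0.0638
grip_force: 30.0
(array([ 0.0017,  0.0007, -0.0004]), array([-0.0023,  0.0017,  0.003 ])) [ 1.21  1.04 -1.17  2.52  2.68  0.91 -0.36]
```

View pics/stand.png

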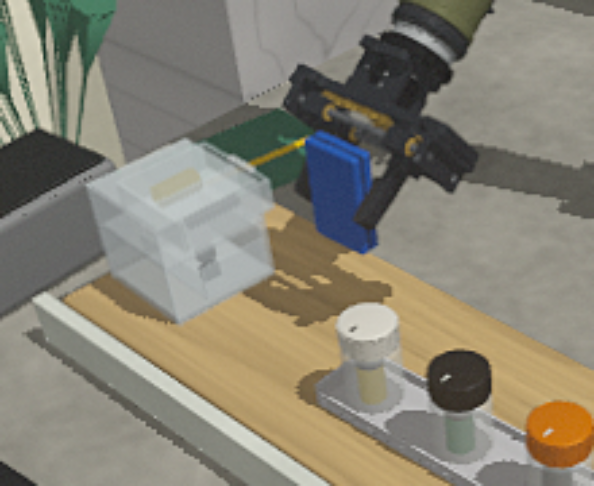

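The case is upright, with its bottom corners at crop px (322,232) and (375,252), clear of the organiser and rack.

Run:
```python
from h import *
s=bot.capture("scene")
k=blobs(s,(105,120,40),(130,255,255),(235,120,285,185))[0];h=cv2.approxPolyDP(cv2.convexHull(k),2,True)[:,0];print(h.tolist())
for u in((249.3,165.9),(268.9,173.3)):
    o,r=ray(s,u); print(o+r*(.496-o[0])/r[0])
st=bot.state(); w,x,y,z=st["orientation"]; print(R.from_quat([x,y,z,w]).inv().apply([0,0,-.085]).round(4))
```

```text
[[247, 128], [266, 136], [268, 170], [264, 173], [247, 163], [243, 130]]
[ 0.496      -0.2433843   0.16174987]
[ 0.496      -0.17293327  0.16925443]
[0.0655 0.0004 0.0542]
```

In the tool's units: 0.0139 m / 0.8 = 0.0174, 0.0115 m / 0.8 = 0.0144.

```bash
echo '[{"tx":0.0086,"tz":0.0071,"finger_gap":0.05},{"tx":0.0174,"tz":0.0144,"finger_gap":0.05},{"tx":0.0174,"tz":0.0144,"finger_gap":0.05},{"tx":0.0174,"tz":0.0144,"finger_gap":0.05},{"tx":0.0115,"tz":0.0095,"finger_gap":0.05},{"tx":0.0058,"tz":0.0048,"finger_gap":0.05},{"finger_gap":0.05},{"finger_gap":0.05}]' > m.json && python3 drive.py m.json
python3 - <<'E'
from h import *
Rp=down(0,.695-np.pi/2); p=np.array([.4914,-.222,.11])
print(tostep(p,Rp),bot.state()["q"].round(2))
E
```

```text
clock: 8.47
position: [0.4909, -0.2235, 0.121]
orientation: [0.426, -0.0, 0.905, -0.002]
contact_force: [-0.1, -0.0, -0.0]
grip_width: 0.0638
grip_force: 30.0
(array([0.0082, 0.0015, 0.0074]), array([-0.0031,  0.0038,  0.0021])) [ 1.17  1.26 -1.09  2.54  2.81  1.09 -0.3 ]
```

In the tool's units: 0.0031 m / 0.8 = 0.0039, 0.0026 m / 0.8 = 0.0033, 0.002 rad / 3.1416 = 0.0006.

```bash
echo '[{"tx":0.0039,"tz":0.0033,"dry":0.0006,"finger_gap":0.05},{"tx":0.0039,"tz":0.0033,"dry":0.0006,"finger_gap":0.05},{"tx":0.0019,"tz":0.0016,"finger_gap":0.05},{"tx":0.001,"tz":0.0008,"finger_gap":0.05},{"finger_gap":0.05}]' > m.json && python3 drive.py m.json; echo '[{"tx":0.001,"tz":0.0008,"finger_gap":0.05},{"tx":0.001,"tz":0.0008,"finger_gap":0.05},{"finger_gap":0.05}]' > m.json && python3 drive.py m.json
```

```text
clock: 8.88
position: [0.4904, -0.2234, 0.1092]
orientation: [0.424, 0.0, 0.906, -0.001]
contact_force: [0.4, 0.8, -0.9]
grip_width: 0.0639
grip_force: 30.0
clock: 9.13
position: [0.4903, -0.2234, 0.1072]
orientation: [0.424, 0.0, 0.906, -0.001]
contact_force: [0.6, 0.3, -0.7]
grip_width: 0.0637
grip_force: 30.0
```

In the tool's units: 0.0008 m / 0.8 = 0.001, 0.0006 m / 0.8 = 0.0008.

```bash
for i in 1 2 3 4 5; do echo '[{"tx":0.001,"tz":0.0008,"finger_gap":0.05},{"finger_gap":0.05}]' > m.json && python3 drive.py m.json | grep -E "pos|cont"; done
```

```text
position: [0.4903, -0.2233, 0.1062]
contact_force: [0.3, -0.9, -0.5]
position: [0.4905, -0.2233, 0.1059]
contact_force: [-1.3, -0.5, 3.0]
position: [0.4907, -0.2233, 0.1058]
contact_force: [-2.5, -1.5, 7.6]
position: [0.491, -0.2234, 0.1056]
contact_force: [-4.2, -2.6, 11.4]
position: [0.4913, -0.2234, 0.1055]
contact_force: [-6.4, -2.4, 15.6]
```

Contact at z≈0.106. I'll ease off the press and release gently.

In the tool's units: -0.0024 m / 0.8 = -0.003, -0.002 m / 0.8 = -0.0025.

```bash
echo '[{"tx":-0.003,"tz":-0.0025,"finger_gap":0.05},{"finger_gap":0.05},{"finger_gap":0.05}]' > m.json && python3 drive.py m.json; echo '[{"finger_gap":0.068},{"finger_gap":0.076},{"finger_gap":0.084},{"finger_gap":0.084},{"finger_gap":0.084}]' > m.json && python3 drive.py m.json
python3 - <<'E'
from h import *
for n,r in(("scene",(130,100,350,280)),("top",(380,190,560,340))):
    s=bot.capture(n);x0,y0,x1,y1=r;cv2.imwrite(f"pics/rel_{n}.png",cv2.resize(s["img"][y0:y1,x0:x1,::-1],None,fx=2.7,fy=2.7))
a=cv2.imread("pics/rel_scene.png");b=cv2.imread("pics/rel_top.png");b=cv2.resize(b,(int(b.shape[1]*a.shape[0]/b.shape[0]),a.shape[0]))
m=np.hstack([a,b]);cv2.imwrite("pics/rel.png",cv2.resize(m,None,fx=.68,fy=.68)[:600,:800])
E
```

```text
clock: 10.22
position: [0.4901, -0.2234, 0.1055]
orientation: [0.424, -0.0, 0.906, -0.002]
contact_force: [-2.4, -1.1, 3.1]
grip_width: 0.0636
grip_force: 30.0
clock: 10.63
position: [0.4901, -0.2233, 0.1053]
orientation: [0.424, 0.0, 0.906, -0.001]
contact_force: [0.0, -0.4, -0.2]
grip_width: 0.084
grip_force: 0.0
```

View pics/rel.png

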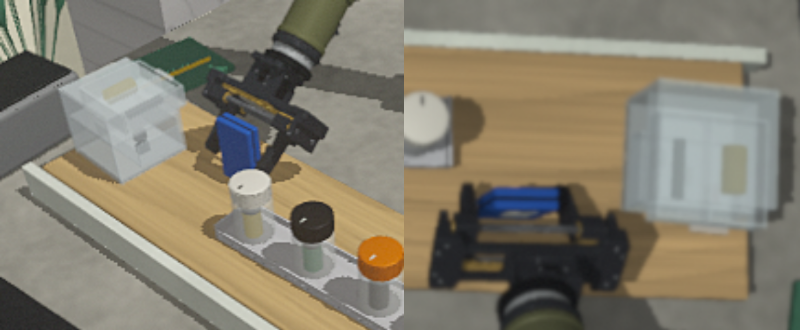

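The case stands free between the open fingers (scene crop (238,145)). I'll back out along the tool axis.

In the tool's units: -0.015 m / 0.8 = -0.0188, -0.01 m / 0.8 = -0.0125.

```bash
echo '[{"tz":-0.0063,"finger_gap":0.084},{"tz":-0.0125,"finger_gap":0.084},{"tz":-0.0125,"finger_gap":0.084},{"tz":-0.0188,"finger_gap":0.084},{"tz":-0.0188,"finger_gap":0.084},{"tz":-0.0188,"finger_gap":0.084},{"finger_gap":0.084},{"finger_gap":0.084}]' > m.json && python3 drive.py m.json
python3 - <<'E'
from h import *
print(tostep(np.array([.43,-.222,.15]),down(0,.695-np.pi/2)),bot.state()["q"].round(2))
E
```

```text
clock: 11.4
position: [0.4534, -0.2419, 0.15]
orientation: [0.42, -0.003, 0.908, 0.005]
contact_force: [-0.1, 0.8, 0.3]
grip_width: 0.0842
grip_force: 0.2
(array([ 0.0151,  0.0201, -0.0176]), array([ 0.0116, -0.0093,  0.0019])) [ 1.4   1.38 -1.47  2.56  2.43  1.11  0.11]
```

Run:
```python
from h import *
s=bot.capture("scene")
k=blobs(s,(105,120,40),(130,255,255),(235,140,295,210))[0];h=cv2.approxPolyDP(cv2.convexHull(k),2,True)[:,0];print(h.tolist())
t=bot.capture("top")
cv2.imwrite("pics/ret.png",cv2.resize(np.hstack([s["img"][110:240,180:340,::-1],t["img"][210:340,370:530,::-1]]),None,fx=2.5,fy=2.5,interpolation=cv2.INTER_CUBIC))
st=bot.state(); w,x,y,z=st["orientation"]; print(R.from_quat([x,y,z,w]).inv().apply([0,0,.1]).round(4))
```

```text
[[249, 161], [270, 166], [274, 193], [252, 193], [247, 168]]
[-0.0762  0.0006 -0.0648]
```

View pics/ret.png

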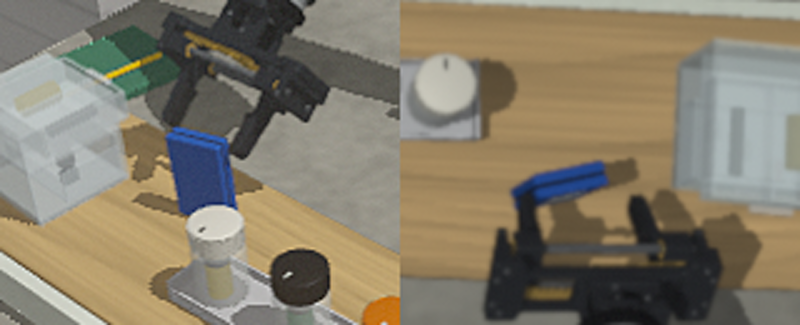

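The case still stands upright; a fingertip turned it about 0.25 rad when the arm met joint limits, and the left fingertip is now by its near corner (525,190). I'll back off while pitching the tool back down, to get away from the limits.

In the tool's units: -0.01 m / 0.8 = -0.0125, -0.005 m / 0.8 = -0.0063, 0.08 rad / 3.1416 = 0.0255.

```bash
echo '[{"tz":-0.0038,"dry":0.0159,"finger_gap":0.084},{"tz":-0.0063,"dry":0.0255,"finger_gap":0.084},{"tz":-0.0125,"dry":0.0255,"finger_gap":0.084}]' > m.json && python3 drive.py m.json
python3 - <<'E'
from h import *
s=bot.capture("scene")
k=blobs(s,(105,120,40),(130,255,255),(235,140,295,210))[0];h=cv2.approxPolyDP(cv2.convexHull(k),2,True)[:,0];print(h.tolist(),bot.state()["q"].round(2))
st=bot.state(); w,x,y,z=st["orientation"]; print(R.from_quat([x,y,z,w]).inv().apply([-.1,0,0]).round(4),R.from_quat([x,y,z,w]).inv().apply([0,0,.1]).round(4))
E
```

```text
clock: 11.75
position: [0.4408, -0.2404, 0.1613]
orientation: [0.32, -0.004, 0.947, 0.007]
contact_force: [0.3, -0.6, -0.6]
grip_width: 0.0839
grip_force: 0.0
[[250, 161], [271, 166], [274, 193], [252, 193], [248, 167]] [ 1.35  1.15 -1.43  2.46  2.11  0.92  0.17]
[ 0.0793  0.0013 -0.0609] [-0.0609  0.0004 -0.0793]
```

In the tool's units: -0.0238 m / 0.8 = -0.0298, -0.0183 m / 0.8 = -0.0229.

```bash
echo '[{"tz":-0.0175,"finger_gap":0.084},{"tx":-0.0113,"tz":-0.0148,"finger_gap":0.084},{"tx":-0.0229,"tz":-0.0298,"finger_gap":0.084},{"tx":-0.0229,"tz":-0.0298,"finger_gap":0.084},{"tx":-0.0229,"tz":-0.0298,"finger_gap":0.084},{"tx":-0.0229,"tz":-0.0298,"finger_gap":0.084},{"finger_gap":0.088}]' > m.json && python3 drive.py m.json
python3 - <<'E'
from h import *
s=bot.capture("scene")
k=blobs(s,(105,120,40),(130,255,255),(235,140,295,210))[0];h=cv2.approxPolyDP(cv2.convexHull(k),2,True)[:,0];print(h.tolist(),bot.state()["q"].round(2))
for yaw in(0,1.57,-1.57): print(yaw,tostep(np.array([.56,.0873,.27]),down(yaw)))
E
```

```text
clock: 12.38
position: [0.4349, -0.2429, 0.3139]
orientation: [0.325, -0.006, 0.946, 0.001]
contact_force: [0.4, -0.1, -0.3]
grip_width: 0.0879
grip_force: 0.0
[[251, 161], [271, 166], [274, 193], [252, 193], [248, 167]] [ 1.51  0.68 -1.41  2.32  1.65  0.43  0.47]
0 (array([-0.0779,  0.3295,  0.1119]), array([0.0031, 0.6584, 0.0104]))
1.57 (array([-0.0779,  0.3295,  0.1119]), array([-0.512 ,  0.5172, -1.4976]))
-1.57 (array([-0.0779,  0.3295,  0.1119]), array([0.5183, 0.5139, 1.5182]))
```

The manual's scale: shifts go in shares of 0.8 m and turns go in shares of 180 degrees. Converting my numbers, 0.11 rad / 3.1416 = 0.035.

```bash
echo '[{"dry":0.035,"finger_gap":0.088},{"dry":0.035,"finger_gap":0.088},{"dry":0.035,"finger_gap":0.088},{"dry":0.035,"finger_gap":0.088},{"dry":0.035,"finger_gap":0.088},{"dry":0.0344,"drz":0.0032,"finger_gap":0.088},{"finger_gap":0.088},{"finger_gap":0.088}]' > m.json && python3 drive.py m.json
python3 - <<'E'
from h import *
s,t=bot.capture("scene"),bot.capture("top")
for n,c,r in(("s",s,(310,210,370,280)),("t",t,(265,215,325,270))):
    k=blobs(c,(5,150,80),(18,255,255),r)[0]; print(n,cv2.boundingRect(k),cv2.minEnclosingCircle(k),cv2.contourArea(k)); 
    if n=="s":a=np.array(cv2.minEnclosingCircle(k)[0])
    else:b=np.array(cv2.minEnclosingCircle(k)[0])
x,e=tri(s,a,t,b);print(x.round(4),e,plane(t,b,.148))
print(tostep(np.array([.56,.0873,.27]),down(0)),bot.state()["q"].round(2))
E
```

```text
clock: 13.1
position: [0.4321, -0.2474, 0.3029]
orientation: [0.061, 0.002, 0.998, -0.002]
contact_force: [-0.3, -0.1, -0.6]
grip_width: 0.0878
grip_force: 0.0
s (325, 228, 25, 25) ((337.0, 240.0), 13.038504600524902) 475.0
t (280, 230, 23, 25) ((291.0548095703125, 241.82876586914062), 12.216948509216309) 414.5
[0.5617 0.0882 0.1471] 0.001976305894346074 [0.56204397 0.08733395 0.148     ]
(array([-0.1233,  0.3363,  0.0466]), array([-0.0047,  0.1201, -0.0053])) [ 1.22  0.69 -1.31  1.94  0.81  1.02  1.15]
```

In the tool's units: 0.0336 m / 0.8 = 0.042, -0.0128 m / 0.8 = -0.016, 0.12 rad / 3.1416 = 0.0382.

```bash
echo '[{"drx":-0.0015,"dry":0.0382,"drz":-0.0016,"finger_gap":0.088},{"finger_gap":0.088},{"tx":-0.016,"ty":0.042,"tz":0.005,"finger_gap":0.088},{"tx":-0.016,"ty":0.042,"tz":0.005,"finger_gap":0.088},{"tx":-0.016,"ty":0.042,"tz":0.005,"finger_gap":0.088},{"tx":-0.016,"ty":0.042,"tz":0.005,"finger_gap":0.088},{"tx":-0.016,"ty":0.042,"tz":0.005,"finger_gap":0.088},{"tx":-0.016,"ty":0.042,"tz":0.005,"finger_gap":0.088},{"tx":-0.016,"ty":0.042,"tz":0.005,"finger_gap":0.088},{"tx":-0.016,"ty":0.042,"tz":0.005,"finger_gap":0.088},{"tx":-0.016,"ty":0.042,"tz":0.005,"finger_gap":0.088},{"finger_gap":0.088}]' > m.json && python3 drive.py m.json
python3 - <<'E'
from h import *
print(tostep(np.array([.561,.0875,.22]),down(0)),bot.state()["q"].round(2))
E
```

```text
clock: 14.2
position: [0.5482, 0.0616, 0.2693]
orientation: [0.004, -0.003, 1.0, 0.004]
contact_force: [0.8, -0.0, 1.0]
grip_width: 0.0881
grip_force: 0.0
(array([-0.0126,  0.0254,  0.0496]), array([0.0082, 0.0075, 0.0067])) [ 0.42  0.78 -1.13  1.75  0.78  1.12  0.62]
```

In the tool's units: 0.0296 m / 0.8 = 0.037, 0.02 m / 0.8 = 0.025, 0.004 rad / 3.1416 = 0.0013.

```bash
echo '[{"tx":-0.0079,"ty":0.0159,"tz":0.025,"drx":0.0013,"dry":0.0013,"drz":0.001,"finger_gap":0.088},{"tx":-0.0079,"ty":0.0159,"tz":0.037,"drx":0.0013,"dry":0.0011,"drz":0.001,"finger_gap":0.088},{"finger_gap":0.088},{"finger_gap":0.088}]' > m.json && python3 drive.py m.json
python3 - <<'E'
from h import *
print(tostep(np.array([.561,.0875,.145]),down(0)),bot.state()["q"].round(2))
E
```

```text
clock: 14.53
position: [0.5591, 0.0784, 0.2183]
orientation: [-0.003, 0.003, 1.0, -0.004]
contact_force: [-0.2, -0.3, 0.8]
grip_width: 0.0881
grip_force: 0.0
(array([-0.0023,  0.0097,  0.0732]), array([-0.0077, -0.0065, -0.007 ])) [ 0.34  0.85 -1.06  1.75  0.85  1.08  0.54]
```

In the tool's units: 0.02 m / 0.8 = 0.025, 0.0097 m / 0.8 = 0.0121, -0.0077 rad / 3.1416 = -0.0025.

```bash
echo '[{"tx":-0.0029,"ty":0.0121,"drx":-0.0025,"dry":-0.0021,"drz":-0.0022,"finger_gap":0.088},{"finger_gap":0.088},{"tz":0.025,"finger_gap":0.088},{"finger_gap":0.088}]' > m.json && python3 drive.py m.json
python3 - <<'E'
from h import *
print(tostep(np.array([.561,.0875,.145]),down(0)),bot.state()["q"].round(2))
E
```

```text
clock: 14.87
position: [0.562, 0.0876, 0.1984]
orientation: [0.0, 0.001, 1.0, -0.001]
contact_force: [-0.3, -0.8, 0.1]
grip_width: 0.0874
grip_force: 0.0
(array([ 0.001 , -0.    ,  0.0534]), array([-0.0013,  0.0004, -0.0016])) [ 0.32  0.88 -1.04  1.77  0.88  1.04  0.51]
```

In the tool's units: 0.015 m / 0.8 = 0.0188, 0.0084 m / 0.8 = 0.0105.

```bash
echo '[{"tz":0.0188,"finger_gap":0.088},{"tz":0.0188,"finger_gap":0.088},{"tz":0.0188,"finger_gap":0.088},{"tz":0.0105,"finger_gap":0.088},{"finger_gap":0.07},{"finger_gap":0.06},{"finger_gap":0.04},{"finger_gap":0.04},{"finger_gap":0.04},{"finger_gap":0.04}]' > m.json && python3 drive.py m.json; python3 -c "
from rig import bot
s=bot.state();print(s['ft_torque'].round(2),s['q'].round(2))"
```

```text
clock: 15.7
position: [0.5633, 0.0885, 0.1467]
orientation: [0.001, 0.001, 1.0, -0.001]
contact_force: [0.0, -1.5, 2.7]
grip_width: 0.0521
grip_force: 30.0
[-0.27 -0.03  0.07] [ 0.29  0.95 -0.99  1.81  0.97  0.96  0.44]
```

Gripped (52 mm). I'll test one direction (+rz is clockwise from above) in small steps.

In the tool's units: 0.03 rad / 3.1416 = 0.0095.

```bash
for i in 1; do echo '[{"drz":0.0095,"finger_gap":0.04},{"drz":0.0095,"finger_gap":0.04},{"drz":0.0095,"finger_gap":0.04},{"finger_gap":0.04}]' > m.json && python3 drive.py m.json; done
python3 - <<'E'
from h import *
s=bot.state();print(s['ft_torque'].round(2),s['q'].round(2))
E
```

```text
clock: 16.03
position: [0.5638, 0.0875, 0.1467]
orientation: [0.002, 0.046, 0.999, -0.001]
contact_force: [2.3, -4.3, 4.8]
grip_width: 0.0523
grip_force: 30.0
[-0.89 -0.35  0.36] [ 0.28  0.94 -0.97  1.81  0.96  0.95  0.36]
```

In the tool's units: 0.03 rad / 3.1416 = 0.0095.

```bash
echo '[{"drz":0.0095,"finger_gap":0.04},{"drz":0.0095,"finger_gap":0.04},{"finger_gap":0.04}]' > m.json && python3 drive.py m.json
python3 - <<'E'
from h import *
s=bot.state();print(s['ft_torque'].round(2),s['q'].round(2))
t=bot.capture("top");s=bot.capture("scene")
cv2.imwrite("pics/turn.png",cv2.resize(np.hstack([s["img"][180:290,260:400,::-1],t["img"][190:300,220:360,::-1]]),None,fx=2.8,fy=2.8,interpolation=cv2.INTER_CUBIC))
E
```

```text
clock: 16.28
position: [0.5643, 0.0872, 0.1466]
orientation: [0.003, 0.075, 0.997, -0.002]
contact_force: [3.4, -4.8, 3.9]
grip_width: 0.052
grip_force: 30.0
[-1.15 -0.56  1.03] [ 0.28  0.93 -0.96  1.81  0.95  0.94  0.31]
```

View pics/turn.png

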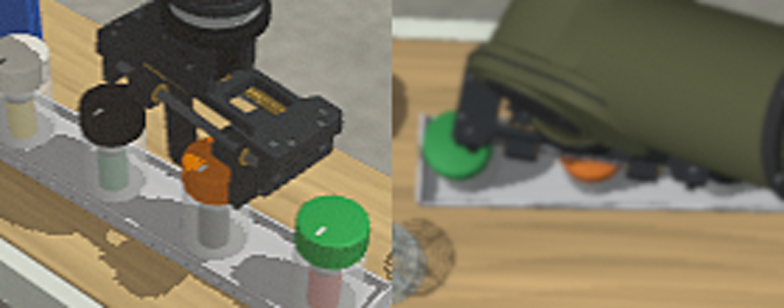

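Moment rose to 1.03 N·m after 8°, so this way is blocked. The cap mark shows at (200,163) in the crop. I'll go the other way.

In the tool's units: -0.05 rad / 3.1416 = -0.0159.

```bash
echo '[{"drz":-0.0159,"finger_gap":0.04},{"drz":-0.0159,"finger_gap":0.04},{"drz":-0.0159,"finger_gap":0.04},{"drz":-0.0159,"finger_gap":0.04},{"drz":-0.0159,"finger_gap":0.04},{"drz":-0.0159,"finger_gap":0.04},{"drz":-0.0159,"finger_gap":0.04},{"finger_gap":0.04}]' > m.json && python3 drive.py m.json
python3 - <<'E'
from h import *
s=bot.state();print(s['ft_torque'].round(2),s['q'].round(2))
E
```

```text
clock: 17.05
position: [0.563, 0.0892, 0.1466]
orientation: [0.001, -0.1, 0.995, 0.0]
contact_force: [-0.5, -0.5, 3.6]
grip_width: 0.0516
grip_force: 30.0
[-0.34  0.02 -0.01] [ 0.31  0.96 -1.03  1.8   1.    0.99  0.62]
```

Turning lightly (−0.01 N·m). I'll continue to about 65°, in stages.

In the tool's units: -0.06 rad / 3.1416 = -0.0191.

```bash
echo '[{"drz":-0.0191,"finger_gap":0.04},{"drz":-0.0191,"finger_gap":0.04},{"drz":-0.0191,"finger_gap":0.04},{"drz":-0.0191,"finger_gap":0.04},{"drz":-0.0191,"finger_gap":0.04},{"drz":-0.0191,"finger_gap":0.04},{"drz":-0.0191,"finger_gap":0.04},{"finger_gap":0.04}]' > m.json && python3 drive.py m.json
python3 - <<'E'
from h import *
s=bot.state();print(s['ft_torque'].round(2),s['q'].round(2))
E
```

```text
clock: 17.72
position: [0.5625, 0.0897, 0.1466]
orientation: [0.001, -0.306, 0.952, 0.0]
contact_force: [-0.7, -1.1, 3.9]
grip_width: 0.0518
grip_force: 30.0
[-0.07  0.24 -0.02] [ 0.34  1.   -1.11  1.8   1.05  1.06  1.  ]
```

In the tool's units: -0.06 rad / 3.1416 = -0.0191.

```bash
echo '[{"drz":-0.0191,"finger_gap":0.04},{"drz":-0.0191,"finger_gap":0.04},{"drz":-0.0191,"finger_gap":0.04},{"drz":-0.0191,"finger_gap":0.04},{"drz":-0.0191,"finger_gap":0.04},{"drz":-0.0191,"finger_gap":0.04},{"drz":-0.0191,"finger_gap":0.04},{"finger_gap":0.04}]' > m.json && python3 drive.py m.json
python3 - <<'E'
from h import *
s=bot.state();print(s['ft_torque'].round(2),s['q'].round(2))
E
```

```text
clock: 18.38
position: [0.5627, 0.0898, 0.1466]
orientation: [0.001, -0.498, 0.867, 0.0]
contact_force: [-0.6, -1.4, 5.0]
grip_width: 0.0521
grip_force: 30.0
[0.01 0.19 0.  ] [ 0.36  1.04 -1.18  1.8   1.09  1.12  1.39]
```

In the tool's units: -0.003 m / 0.8 = -0.0038, -0.002 m / 0.8 = -0.0025.

```bash
echo '[{"tz":-0.0025,"finger_gap":0.04},{"tz":-0.0038,"finger_gap":0.04},{"finger_gap":0.04}]' > m.json && python3 drive.py m.json; python3 -c "
from rig import bot
s=bot.state();print(s['ft_torque'].round(2))"
```

```text
clock: 18.63
position: [0.5626, 0.0896, 0.1514]
orientation: [0.001, -0.496, 0.868, 0.0]
contact_force: [-1.7, 1.6, -0.1]
grip_width: 0.052
grip_force: 30.0
[0.42 0.23 0.04]
```

In the tool's units: -0.012 m / 0.8 = -0.015, -0.005 m / 0.8 = -0.0063.

```bash
echo '[{"tz":-0.0063,"finger_gap":0.04},{"tz":-0.01,"finger_gap":0.04},{"tz":-0.0125,"finger_gap":0.04},{"tz":-0.015,"finger_gap":0.04},{"tz":-0.015,"finger_gap":0.04},{"tz":-0.015,"finger_gap":0.04},{"tz":-0.015,"finger_gap":0.04},{"tz":-0.0125,"finger_gap":0.04},{"tz":-0.0075,"finger_gap":0.04},{"tz":-0.0025,"finger_gap":0.04},{"finger_gap":0.04},{"finger_gap":0.04}]' > m.json && python3 drive.py m.json
python3 - <<'E'
from h import *
s=bot.capture("scene");cv2.imwrite("pics/end.png",cv2.resize(s["img"][120:320,200:440,::-1],None,fx=3,fy=3))
E
```

```text
clock: 19.63
position: [0.5624, 0.0886, 0.2396]
orientation: [0.0, -0.496, 0.868, -0.001]
contact_force: [-0.5, 0.3, -0.7]
grip_width: 0.0519
grip_force: 30.0
```

View pics/end.png

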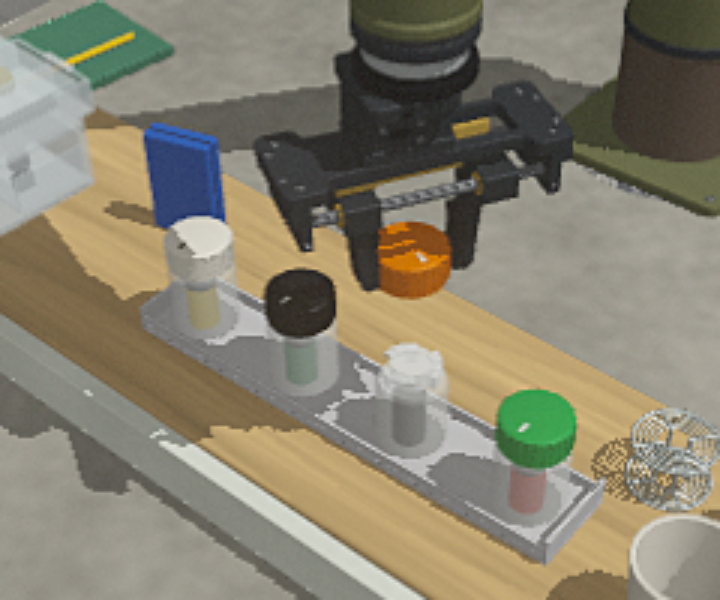

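The cap is off and level in the gripper at (413,258), over the open canister at (410,370). The case stands on its edge at (183,180).

```bash
python3 -c "
from rig import bot
print(bot.close_job())"
```

```text
the job is handed in; nothing more can be done
None
```

The job is handed in: the case stands by itself on a short thin edge in the gap (a fingertip turned it about 0.25 rad as I backed away), and the orange cap, which gave anticlockwise, is held level about 8 cm above its canister's mouth.

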